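Hold the flywheel on the balancing stand heavy side down

ROBOT

A 6-joint arm with a two-finger parallel gripper is mounted at the origin on a cart in front of the work surface, level with it; the furniture and walls round the work are solid. World frame = base frame: x ahead of the robot, y to its left, z up, the work surface at z = 0. Lengths are in m, angles in rad, forces in N, time in s.
With the tool pointing down it reaches from about 0.35 to 0.975 m from the base axis. Payload 4.9 kg.
Tool frame: the origin (TCP) lies at the very end of the fingers, on their centre line; the grasp point (between the pads) lies 19 mm behind it; y points along the fingers, z is the direction in which the jaws open and shut, and the axes are right-handed (so a half turn about y gives the same grasp; the last joint's range is limited). The gripper opens to 85 mm and grips with 20 to 120 N. Pads are 22 mm wide; open, the fingers measure 114 mm over their backs; the gripper's body (76 mm by 85 mm) begins 54 mm behind the grasp point. The pads swing forward as they close: fully open they stand 13 mm farther back than shut.
Start: joints at [-0.119, 0.053, 1.613, -0, 1.476, -0.119], TCP at [0.625, 0, 0.231] pointing down, gripper open.
Joint ranges: [-3.01, 3.01], [-1.01, 2.22], [0.06, 2.58], [-1.02, 4.17], [0.09, 2.62], [-3.14, 3.14]. Speed limits (rad/s): [2.57, 2.57, 3.14, 3.14, 3.14, 3.14].

INTERFACE

Orientations are given as a rotation vector (axis times angle).
In Python, from station import monitor, viewer, ticket gives the robot as it stands.
- The arm moves only by the tool servo_tool, never from a script. Its argument "commands" is one flat list of numbers, 7 for each row, row after row: the turn, a rotation vector about the tool's x, y, z in rad, then the shift along the tool's x, y, z in cm, then the opening, from 0 (shut) to 1 (fully open). In form: [rx, ry, rz, dx, dy, dz, claw, rx, ry, rz, dx, dy, dz, claw, ...]. A call has 1 to 20 rows; each row shifts and turns the pose as measured when the row begins, along the tool's axes as they then stand; what a row does not reach is not made up. A row lasts 1/10 s, in which the tool goes at most 50 mm and 8.59 degrees, less where a joint would pass 70% of its speed; a pose out of reach is approached as far as the arm can. A call is refused whole if a number of a shift passes 5 or a number of a turn 0.15, either way. A call with a gripper value outside its range is refused whole. The fingers move at their own pace and stop on an object; "grip_force" is the grip in N (left out, the last holds). Time passes only in rows, so rows that do not move let the fingers close. It gives the time, the measured TCP pose, the force and the opening at its end, in the units of the state.
- monitor.get_obs(): the state, without advancing time (a new reading comes with each control period).
- viewer.get_image(name): name is "scene" or "side" or "wrist"; returns a dict with "frame" (480x640x3 uint8, red, green, blue), "depth" (480x640 float32, m along the optical axis (not along the pixel's ray), 0 where there is no reading), "camera_matrix" (3x3 intrinsics, pixels), "cam_to_world" (4x4, takes a point from camera to world coordinates). Camera axes: x right, y down, z forward; pixel columns grow to the right and rows downward; lengths in m; the calibration is good to about 2 mm. A picture is of the moment at which its call begins.
- ticket.finish_job(): hands the job in, once; it reports no verdict.
The state is a dict: "t": time; "q": joint angles; "dq": joint speeds; "effort": joint torques, N m; "tool_pos": TCP position; "tool_rot": TCP orientation; "contact_force": force on the tool from outside, world axes, zero at the start; "wrist_torque": the same for the moment, N m; "opening": finger opening in m.
Only numpy, scipy, OpenCV 4.12 (cv2) and the standard library are available. Lean on these libraries where they do the work, as an engineer would, in place of code of your own. Each camera call takes 0.05 s, during which the arm holds its last target.

TASK

The steel flywheel on the balancing stand has a hidden heavy side, and its stiff bearings let it stall well short of hanging straight. Turn it by hand and feel or watch which way it wants to roll until you know where its heavy side is, then bring the heavy side straight down and finish while still gripping the flywheel by its rim, keeping it still there so that a colleague can mark it. Leave the tools and the small acrylic block around the stand where they are.

Things in the scene. Friction and masses are not known exactly. Their poses are not given: they have to be found in the camera images.
- stand: Fixed balancing stand: grey base plate 130 x 100 x 12 mm (x by y by height), two aluminium bearing posts 34 mm wide in y and 16 mm thick at x = -52 and +52 mm, reaching 117 mm up. Origin: centre of the plate's underside, on the table; z up. The axle lies along the stand's x axis, 100 mm above the origin; that axis points away from the robot, 0.1 rad left to 0.65 rad right of straight ahead.
- flywheel: Plain steel disc, 110 mm in diameter, 18 mm thick, upright between the posts (34 mm free beside each face), turning without end on its axle; its rim's top is 155 mm above the table. Origin: its centre, on the axle; x axis along the axle, z axis towards the index line. Outside a radius of 30 mm the faces are flat and can be pinched. It weighs 0.2 kg plus its hidden counterweight.
- index_line (a point): Point on the flywheel's rim, 55 mm from the axle, mid-thickness, where the black index line crosses the rim (the line also runs down both faces). It only marks the flywheel's angle: the heavy side lies in an unknown direction from it, different each time but fixed during a run. A counterweight of 0.26 to 0.47 kg, its centre 36 mm from the axle, is closed up inside.
- axle_mid (a point): Middle of the axle, on the stand (same axes as the stand). The bearings drag (0.068 N m, damping 0.03 N m s): let go heavy side well out to one side, the flywheel rolls towards heavy side down within about 3 s but stalls 24 to 47 degrees short, on the side it came from, equally far from either side. Let go within that of straight down or straight up, it stays. At the start it has stalled so.
- spanner: Bystander: flat spanner, 30 x 141 x 6 mm, lying beside the stand. Origin at the centre of its underside.
- hex_key: Bystander: black hex key, 24 x 82 x 5 mm, lying on the other side of the stand. Origin at the centre of its underside.
- manifold_block: Bystander: small pale acrylic block with three stubs on top, 20 x 60 x 44 mm, standing behind the stand. Origin at the centre of its underside.

How it is judged:
At the end, for the whole second after the job is handed in: The flywheel's heavy side points straight down within 15 degrees, the fingers still grip the flywheel (more than 1 N), it stands still (under 0.1 rad/s), and the spanner, hex key and acrylic block lie within 30 mm of where they were (y of spindle_c0 in the frame of stand between -0.00925 and 0.00925 m and height (world z) of spindle_c0 below 0.09 m and contact force between the fingers and flywheel above 1 N and angular speed of flywheel below 0.1 rad/s and distance of each of spanner, hex_key, manifold_block from where it was at the start of the episode below 0.03 m); the arm keeps its last pose, push and grip.
It fails at once if a bystander (spanner) is moved more than 50 mm (distance of spanner from where it was at the start of the episode above 0.05 m).
It fails at once if a bystander (hex key) is moved more than 50 mm (distance of hex_key from where it was at the start of the episode above 0.05 m).
It fails at once if a bystander (manifold block) is moved more than 50 mm (distance of manifold_block from where it was at the start of the episode above 0.05 m).
It also fails if it takes over 72 s, if anything falls off the work surface, if the arm or the gripper's body presses on something with over 40 N, if the wrist force passes 120 N, or if a joint passes its speed limit or range.

## Working session

There is one attempt and no reset: what is moved stays moved. The work goes in short steps, Python scripts to look and compute and a tool call to move; the robot and the scene stay as the last step left them, time stands still between calls to the robot, and variables do not carry over. Pictures are saved under pics/ and viewed, and the job is handed in when it is done.

Besides the shell and the picture viewer there is one more tool, called as name(argument=value, ...), one argument or row to a line, values as JSON. servo_tool: Moves the arm, as the interface text tells. Its arguments: {"type":"object","properties":{"commands":{"type":"array","items":{"type":"number"}},"grip_force":{"type":"number"}},"required":["commands"]}

```bash
ls; mkdir -p pics
cat > h.py <<'E'
import numpy as np,cv2
from station import monitor,viewer,ticket
def snap(n,tag):
    im=viewer.get_image(n); cv2.imwrite(f'pics/{tag}.png',im['frame'][:,:,::-1]); np.savez(f'pics/{tag}.npz',**{k:np.array(v) for k,v in im.items()}); return im
E
python3 - <<'E'
from h import *
o=monitor.get_obs()
for k,v in o.items(): print(k,np.round(v,3))
for n in ['scene','side','wrist']:
    im=snap(n,n+'0'); print(n,np.round(im['camera_matrix'],1).tolist(),np.round(im['cam_to_world'],3).tolist())
E
```

```text
pics
t 0.0
q [-0.119  0.053  1.614  0.     1.476 -0.119]
dq [-0.001  0.    -0.001  0.    -0.002 -0.001]
effort [ 0.0000e+00 -3.9367e+01 -3.7018e+01 -0.0000e+00  7.0000e-03 -0.0000e+00]
tool_pos [0.624 0.    0.23 ]
tool_rot [-1.211  1.211 -1.208]
contact_force [ 0.665 -0.03  -0.363]
wrist_torque [-0.028  0.037  0.001]
opening 0.085
scene [[437.9, 0.0, 325.7], [0.0, 437.9, 244.1], [0.0, 0.0, 1.0]] [[0.394, -0.645, 0.654, -0.086], [-0.919, -0.269, 0.288, -0.535], [-0.01, -0.715, -0.699, 0.713], [0.0, 0.0, 0.0, 1.0]]
side [[473.9, 0.0, 315.0], [0.0, 473.9, 238.2], [0.0, 0.0, 1.0]] [[0.997, -0.02, 0.072, 0.424], [-0.072, -0.532, 0.844, -0.996], [0.021, -0.846, -0.532, 0.565], [0.0, 0.0, 0.0, 1.0]]
wrist [[343.3, 0.0, 316.7], [0.0, 343.3, 242.1], [0.0, 0.0, 1.0]] [[1.0, 0.001, -0.001, 0.625], [0.0, -0.952, -0.306, 0.078], [-0.002, 0.306, -0.952, 0.372], [0.0, 0.0, 0.0, 1.0]]
```

View pics/scene0.png

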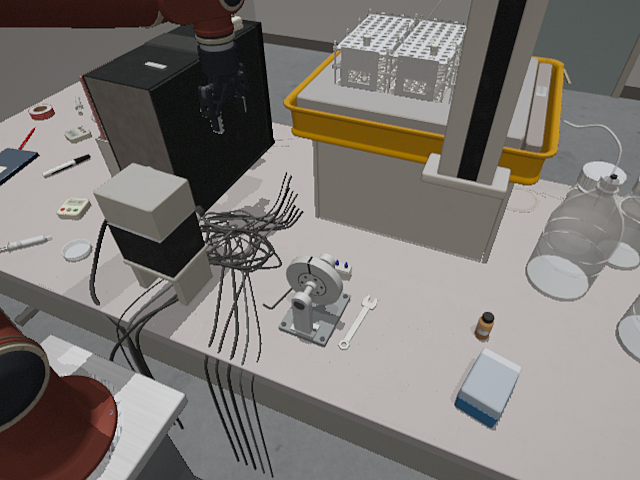

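View pics/side0.png

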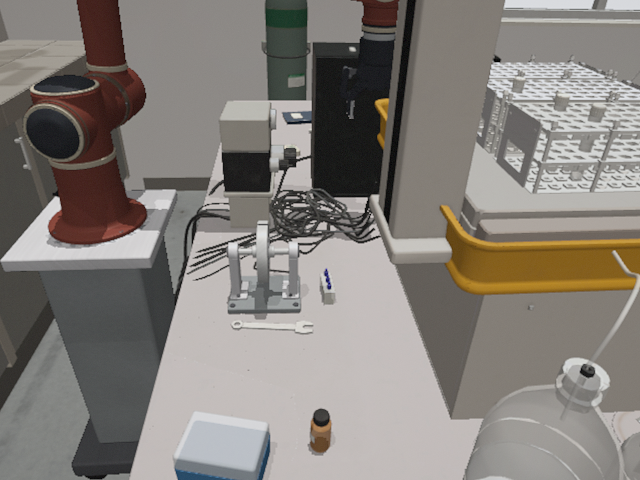

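View pics/wrist0.png

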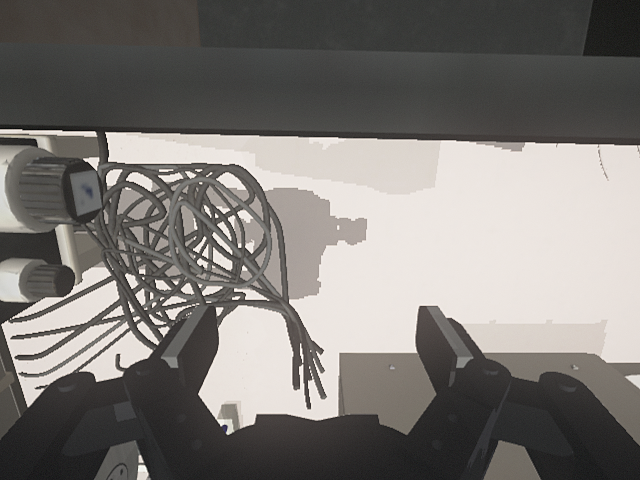

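The scene view shows the stand near (312,300), with the index line near (309,262) and the spanner at (360,320). In the side view the wheel is edge-on at (263,255). Next I'll zoom in and measure.

```bash
cat >> h.py <<'E'
def load(tag): return dict(np.load(f'pics/{tag}.npz'))
def pt(im,u,v,d=None):
    K=im['camera_matrix'];T=im['cam_to_world']
    if d is None: d=im['depth'][int(round(v)),int(round(u))]
    return (T@np.r_[np.linalg.inv(K)@[u,v,1]*d,1])[:3]
def cloud(im):
    K=im['camera_matrix'];T=im['cam_to_world'];d=im['depth']
    v,u=np.mgrid[:480,:640]
    c=np.stack([(u-K[0,2])*d/K[0,0],(v-K[1,2])*d/K[1,1],d],-1)
    P=c@T[:3,:3].T+T[:3,3]; P[d<=0]=np.nan; return P
def proj(im,p):
    K=im['camera_matrix'];T=np.linalg.inv(im['cam_to_world']); c=T[:3,:3]@np.asarray(p)+T[:3,3]; q=K@c; return q[:2]/q[2]
E
python3 - <<'E'
from h import *
a=load('scene0');b=load('side0')
def crop(im,x0,x1,y0,y1,n):
    cv2.imwrite('pics/'+n,cv2.resize(im['frame'][y0:y1,x0:x1,::-1],None,fx=5,fy=5,interpolation=cv2.INTER_CUBIC))
crop(a,250,390,240,360,'c_scene0.png'); crop(b,215,345,215,335,'c_side0.png')
for n,im,pts in [('scene',a,[(309,262),(315,280),(302,298),(360,320),(340,270),(315,330)]),('side',b,[(263,230),(263,255),(235,250),(293,250),(270,327),(327,285),(265,300)])]:
    for p in pts: print(n,p,np.round(pt(im,*p),3))
P=cloud(a)
# plate: height 12mm points near
for n,im in (('sc',a),('si',b)):
    P=cloud(im); 
    m=(np.abs(P[...,2]-0.012)<0.004)
    reg=np.zeros(m.shape,bool)
    (reg.__setitem__((slice(285,345),slice(270,355)),True) if n=='sc' else reg.__setitem__((slice(275,320),slice(220,305)),True))
    Q=P[m&reg]; print(n,len(Q),Q.min(0),Q.max(0),Q.mean(0))
E
```

```text
scene (309, 262) [ 0.385 -0.295  0.154]
scene (315, 280) [ 0.38  -0.307  0.116]
scene (302, 298) [ 0.334 -0.303  0.115]
scene (360, 320) [ 0.405 -0.389  0.007]
scene (340, 270) [ 0.496 -0.31   0.026]
scene (315, 330) [ 0.341 -0.322  0.021]
side (263, 230) [ 0.395 -0.314  0.153]
side (263, 255) [ 0.394 -0.349  0.127]
side (235, 250) [ 0.345 -0.311  0.112]
side (293, 250) [ 0.445 -0.314  0.112]
side (270, 327) [ 0.403 -0.389  0.005]
side (327, 285) [ 0.505 -0.322  0.039]
side (265, 300) [ 0.393 -0.326  0.013]
sc 1306 [ 0.32289342 -0.3505046   0.00801038] [ 0.4534648  -0.24847738  0.01599883] [ 0.37273141 -0.31538245  0.01109984]
si 1735 [ 0.3262725  -0.35342979  0.00807081] [ 0.45747523 -0.2503909   0.01597808] [ 0.3921782  -0.31324637  0.01224856]
```

View pics/c_scene0.png

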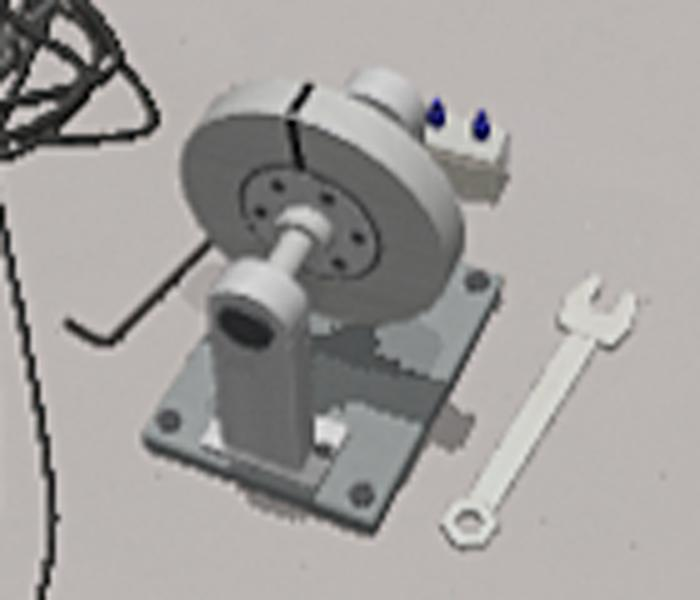

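View pics/c_side0.png

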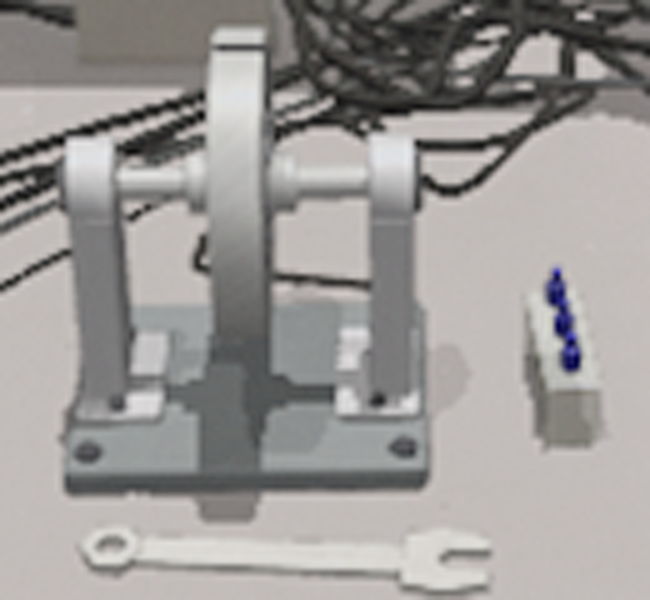

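Run:
```python
from h import *
from scipy.spatial.transform import Rotation as R
print(R.from_rotvec([-1.211,1.211,-1.208]).as_matrix().round(2))
a=load('scene0');b=load('side0')
Pa=cloud(a)
for n,im,sl in (('sc',a,(slice(285,350),slice(265,360))),('si',b,(slice(270,322),slice(215,310)))):
    P=cloud(im)[sl].reshape(-1,3); Q=P[np.abs(P[:,2]-0.012)<0.005]
    r=cv2.minAreaRect((Q[:,:2]*1000).astype(np.float32)); print(n,r)
# post tops: z 0.105-0.12 ; wheel points z>0.125
Q=np.vstack([Pa[240:345,265:350].reshape(-1,3),cloud(b)[215:320,215:310].reshape(-1,3)])
W=Q[(Q[:,2]>.122)&(Q[:,2]<.16)]; print('wheel',np.percentile(W,[2,50,98],axis=0).round(4))
# obstacle map
A=np.vstack([Pa.reshape(-1,3),cloud(b).reshape(-1,3)]);A=A[~np.isnan(A[:,0])]
for y in np.arange(.2,-.7,-.05):
    row=''
    for x in np.arange(.15,1.0,.05):
        s=A[(A[:,0]>=x)&(A[:,0]<x+.05)&(A[:,1]>=y)&(A[:,1]<y+.05)]
        row+='%5.2f'%s[:,2].max() if len(s) else '   --'
    print('%.2f'%y,row)
# index line dark pixels
import sys
f=a['frame'].astype(int).sum(2); Pm=Pa
m=(f<150)&(Pm[...,2]>.1)&(np.abs(Pm[...,0]-.39)<.03)&(np.abs(Pm[...,1]+.3)<.07)
print(np.argwhere(m)[:,::-1].tolist()); print(Pm[m].round(3))
f=b['frame'].astype(int).sum(2); Pb=cloud(b)
m=(f<200)&(Pb[...,2]>.1)&(np.abs(Pb[...,0]-.39)<.03)&(np.abs(Pb[...,1]+.3)<.07)
print(Pb[m].round(3))
```

```text
[[ 0. -0.  1.]
 [-1.  0.  0.]
 [-0. -1. -0.]]
sc ((389.06195068359375, -299.73809814453125), (99.90382385253906, 130.703369140625), 88.6523208618164)
si ((377.41259765625, -301.69873046875), (122.263427734375, 190.6913299560547), 79.08943939208984)
wheel [[ 0.3798 -0.3485  0.1232]
 [ 0.3863 -0.3133  0.142 ]
 [ 0.4008 -0.2599  0.1553]]
0.20    -- 0.00 0.00 0.01 0.01 0.00 0.00 0.35 0.35 0.35 0.36 0.36 0.35 0.35   --   --   --
0.15    -- 0.00 0.04 0.13 0.00 0.00 0.00 0.35 0.36 0.35 0.35 0.36 0.35 0.35   --   --   --
0.10 -0.00 0.01 0.02 0.13 0.13 0.08 0.10 0.35 0.36 0.36 0.35 0.35   -- 0.38 0.38 0.35 0.00
0.05 -0.00 0.01 0.09 0.26 0.26 0.26 0.00 0.35 0.35 0.35 0.35 0.24 0.35 0.38 0.38 0.35 0.00
0.00  0.00 0.01 0.57 0.54 0.52 0.50 0.49 0.32 0.46 0.44 0.32 0.00 0.00 0.00 0.00 0.00 0.00
-0.05 -0.00 0.01 0.57 0.56 0.55 0.54 0.53 0.52 0.50 0.47 0.47 0.00 0.00 0.00 0.00 0.00 0.00
-0.10 -0.00 0.00 0.15 0.26 0.26 0.25 0.06 0.06 0.50 0.49 0.00 0.00 0.00 0.00 0.00-0.00   --
-0.15 -0.00 0.00 0.01 0.03 0.03 0.05 0.06 0.06 0.32 0.32 0.32 0.32 0.32 0.32 0.32   -- 0.32
-0.20 -0.00 0.01 0.02 0.03 0.03 
[... 1234 characters left out ...]
2]
 [ 0.394 -0.294  0.155]
 [ 0.392 -0.293  0.154]
 [ 0.389 -0.293  0.154]
 [ 0.387 -0.293  0.153]
 [ 0.382 -0.292  0.15 ]
 [ 0.383 -0.293  0.15 ]
 [ 0.38  -0.295  0.151]
 [ 0.382 -0.294  0.145]
 [ 0.381 -0.296  0.148]
 [ 0.382 -0.294  0.143]
 [ 0.382 -0.296  0.144]
 [ 0.382 -0.293  0.14 ]
 [ 0.381 -0.296  0.143]
 [ 0.382 -0.293  0.138]
 [ 0.382 -0.295  0.139]
 [ 0.38  -0.296  0.138]
 [ 0.381 -0.295  0.134]
 [ 0.38  -0.298  0.137]
 [ 0.382 -0.295  0.131]
 [ 0.38  -0.298  0.133]
 [ 0.382 -0.295  0.128]
 [ 0.38  -0.298  0.13 ]
 [ 0.379 -0.288  0.117]
 [ 0.379 -0.308  0.12 ]
 [ 0.378 -0.319  0.104]
 [ 0.379 -0.327  0.106]]
[[ 0.388 -0.3    0.157]
 [ 0.401 -0.271  0.119]
 [ 0.401 -0.271  0.116]]
```

servo_tool(
  commands=[0,0,0,0,-4,0,1,0,0,0,0,-4,0,1,0,0,0,0,-4,0,1,0,0,0,0,-4,0,1,0,0,0,0,-4,0,1,0,0,0,2.5,0,-2,1,0,0,0,2.5,0,-2,1,0,0,0,2.5,0,-2,1,0,0,0,2.5,0,-2,1,0,0,0,2.5,0,-2,1,0,0,0,2.5,0,-2,1,0,0,0,2.5,0,-2,1,0,0,0,2.5,0,-2,1,0,0,0,2.5,0,-2,1,0,0,0,2.5,0,-2,1,0,0,0,2.5,0,-2,1],
)

```text
t: 1.75
tool_pos: [0.397, -0.2817, 0.4321]
tool_rot: [-1.222, 1.214, -1.195]
contact_force: [1.3, -1.0, -0.1]
opening: 0.0854
```

servo_tool(
  commands=[0,0.02,0,1.0,0,-0.3,0.6,0,0,0,1.0,3,-0.3,0.6,0,0,0,0,4,0,0.6,0,0,0,0,4,0,0.6,0,0,0,0,4,0,0.6,0,0,0,0,4,0,0.6,0,0,0,0,2,0,0.6,0,0,0,0,0,0,0.6],
)

```text
t: 2.55
tool_pos: [0.3879, -0.3032, 0.2144]
tool_rot: [-1.205, 1.234, -1.218]
contact_force: [-0.1, 0.0, -0.1]
opening: 0.0509
```

```bash
cat >> h.py <<'E'
from scipy.spatial.transform import Rotation as Rn
def st():
    o=monitor.get_obs(); M=Rn.from_rotvec(o['tool_rot']).as_matrix()
    print('t',o['t'],'q',np.round(o['q'],3),'pos',np.round(o['tool_pos'],4),'F',np.round(o['contact_force'],2),'op',np.round(o['opening'],4)); print(np.round(M,3)); return o,M
def togo(p):
    o,M=st(); print('shift cm tool',np.round(M.T@(np.array(p)-o['tool_pos'])*100,2))
E
python3 - <<'E'
from h import *
togo([.39,-.301,.125])
a=snap('wrist','w1');b=snap('scene','s1')
P=cloud(b)[240:345,265:350].reshape(-1,3)
E
```

```text
t 2.55 q [-0.811 -0.255  1.927 -0.006  1.479 -0.789] pos [ 0.3879 -0.3032  0.2144] F [-0.07  0.01 -0.11] op 0.0509
[[-0.022 -0.011  1.   ]
 [-1.     0.002 -0.022]
 [-0.002 -1.    -0.011]]
shift cm tool [-0.21  8.94  0.3 ]
```

View pics/w1.png

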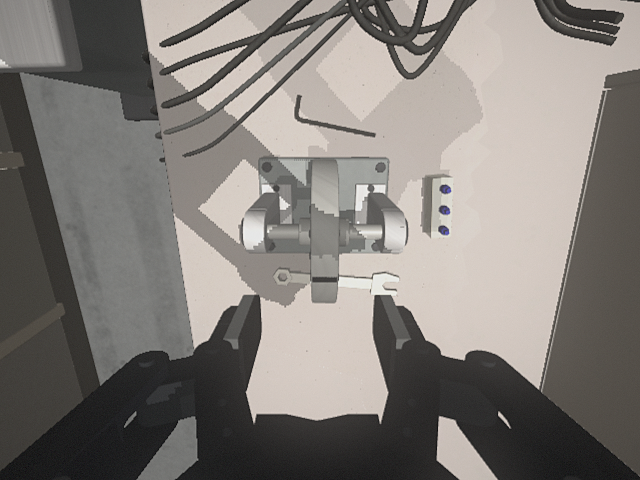

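View pics/s1.png

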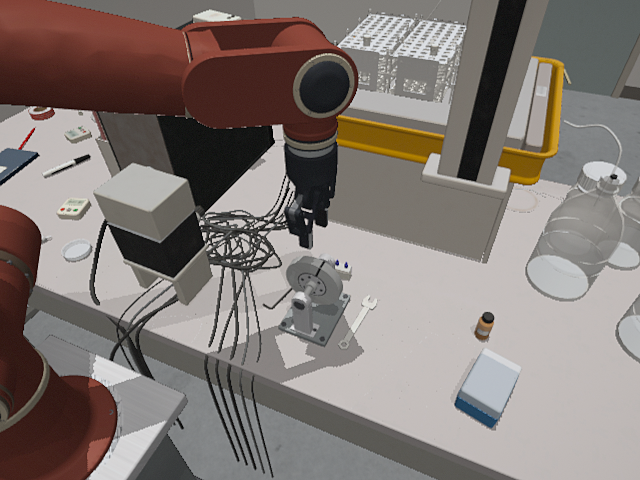

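```bash
cat >> h.py <<'E'
C=np.array([.390,-.301,.100])
def line(tag,cam):
    a=load(tag);P=cloud(a);f=a['frame'].astype(int).sum(2)
    m=(f<170)&(P[...,2]>.085)&(np.abs(P[...,0]-.39)<.016)&(np.hypot(P[...,1]-C[1],P[...,2]-C[2])<.06)&(np.hypot(P[...,1]-C[1],P[...,2]-C[2])>.035)
    uv=np.argwhere(m)[:,::-1]
    Q=P[m]; ang=np.degrees(np.arctan2(Q[:,1]-C[1],Q[:,2]-C[2]))
    print(tag,len(Q),'ang med',np.round(np.median(ang),1) if len(Q) else None,np.round(ang,0).tolist()[:40])
    return uv,Q
E
python3 - <<'E'
from h import *
line('scene0',0);line('s1',0);line('w1',0);line('side0',0)
for t in('scene0','s1'):
    a=load(t);cv2.imwrite(f'pics/c_{t}.png',cv2.resize(a['frame'][240:360,250:390,::-1],None,fx=4,fy=4,interpolation=cv2.INTER_CUBIC))
a=load('scene0');b=load('s1')
cv2.imwrite('pics/cmp.png',np.hstack([cv2.imread('pics/c_scene0.png')[:,:400],cv2.imread('pics/c_s1.png')[:,:400]]))
E
```

```text
scene0 19 ang med 8.2 [10.0, 7.0, 8.0, 9.0, 7.0, 8.0, 10.0, 9.0, 7.0, 9.0, 6.0, 10.0, 7.0, 11.0, 6.0, 12.0, 8.0, 8.0, 5.0]
s1 21 ang med -17.0 [-17.0, -18.0, -16.0, -18.0, -17.0, -16.0, -18.0, -16.0, -17.0, -15.0, -17.0, -18.0, -15.0, -17.0, -16.0, -19.0, -15.0, -17.0, -16.0, -19.0, -17.0]
w1 6 ang med -14.8 [-15.0, -15.0, -14.0, -15.0, -15.0, -16.0]
side0 0 ang med None []
```

View pics/cmp.png

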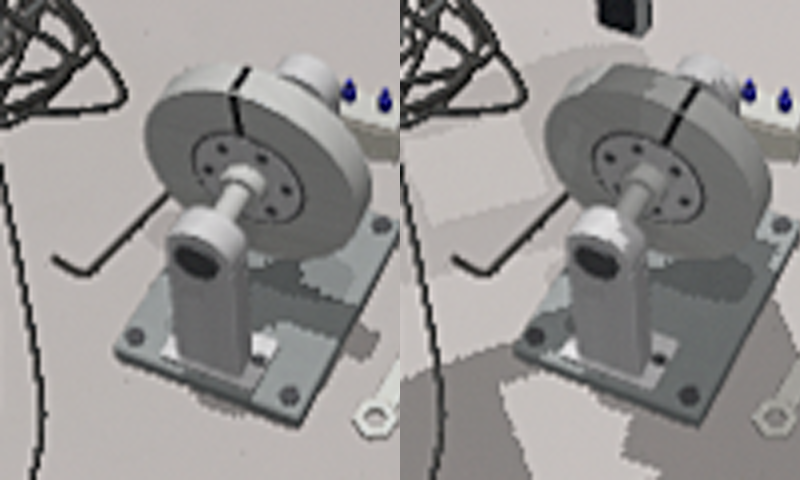

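The scene crop shows the index line moved from about +8° to -17°, towards -y. So the wheel is still rolling, or has only just stalled, with the heavy side on the -y side. I'll wait and re-measure.

servo_tool(
  commands=[0,0,0,0,0,0,0.6,0,0,0,0,0,0,0.6,0,0,0,0,0,0,0.6,0,0,0,0,0,0,0.6,0,0,0,0,0,0,0.6,0,0,0,0,0,0,0.6,0,0,0,0,0,0,0.6,0,0,0,0,0,0,0.6],
)

```text
t: 3.45
tool_pos: [0.3925, -0.3075, 0.227]
tool_rot: [-1.206, 1.217, -1.235]
contact_force: [0.7, -0.1, 0.1]
opening: 0.0512
```

Run:
```python
from h import *
snap('scene','s2');snap('wrist','w2');line('s2',0);line('w2',0);togo([.39,-.301,.125])
```

```text
s2 21 ang med -17.0 [-17.0, -18.0, -16.0, -18.0, -17.0, -16.0, -18.0, -16.0, -17.0, -15.0, -17.0, -18.0, -16.0, -17.0, -16.0, -18.0, -15.0, -17.0, -16.0, -18.0, -17.0]
w2 43 ang med -15.6 [-14.0, -15.0, -14.0, -14.0, -15.0, -15.0, -15.0, -14.0, -14.0, -15.0, -14.0, -15.0, -14.0, -15.0, -15.0, -14.0, -14.0, -14.0, -15.0, -16.0, -15.0, -14.0, -17.0, -18.0, -17.0, -16.0, -17.0, -17.0, -18.0, -17.0, -17.0, -17.0, -18.0, -17.0, -18.0, -17.0, -16.0, -18.0, -17.0, -17.0]
t 3.55 q [-0.81  -0.261  1.911 -0.006  1.481 -0.788] pos [ 0.3924 -0.3075  0.2269] F [ 0.41 -0.46  0.03] op 0.0515
[[-0.021  0.003  1.   ]
 [-1.    -0.012 -0.021]
 [ 0.012 -1.     0.003]]
shift cm tool [-0.76 10.18 -0.28]
```

servo_tool(
  commands=[0,0,-0.01,-0.4,1.5,-0.15,0.6,0,0,0,-0.4,1.5,-0.15,0.6,0,0,0,0,1.5,0,0.6,0,0,0,0,1.5,0,0.6],
)

```text
t: 3.95
tool_pos: [0.3908, -0.3015, 0.1662]
tool_rot: [-1.213, 1.208, -1.247]
contact_force: [0.3, -0.2, -0.1]
opening: 0.0511
```

Run:
```python
from h import *
togo([.39,-.301,.123])
```

```text
t 3.95 q [-0.8   -0.235  1.992 -0.014  1.362 -0.776] pos [ 0.3908 -0.3015  0.1662] F [ 0.31 -0.23 -0.12] op 0.0511
[[-0.022  0.006  1.   ]
 [-0.999 -0.026 -0.021]
 [ 0.025 -1.     0.007]]
shift cm tool [-0.16  4.32 -0.11]
```

servo_tool(
  commands=[0,0,0.025,0,1.5,-0.05,0.6,0,0,0,-0.1,1.5,-0.05,0.6,0,0,0,0,1.3,0,0.6],
)

```text
t: 4.25
tool_pos: [0.3893, -0.3004, 0.118]
tool_rot: [-1.193, 1.223, -1.225]
contact_force: [0.2, 0.3, -0.4]
opening: 0.0514
```

Run:
```python
from h import *
togo([.39,-.301,.123]);snap('side','side2');a=load('side2');cv2.imwrite('pics/c_side2.png',cv2.resize(a['frame'][180:335,190:345,::-1],None,fx=3.8,fy=3.8))
```

```text
t 4.25 q [-0.812 -0.175  2.025  0.006  1.29  -0.792] pos [ 0.3893 -0.3004  0.118 ] F [ 0.16  0.3  -0.42] op 0.0514
[[-0.022  0.005  1.   ]
 [-1.     0.004 -0.022]
 [-0.004 -1.     0.005]]
shift cm tool [ 0.05 -0.5   0.07]
```

View pics/c_side2.png

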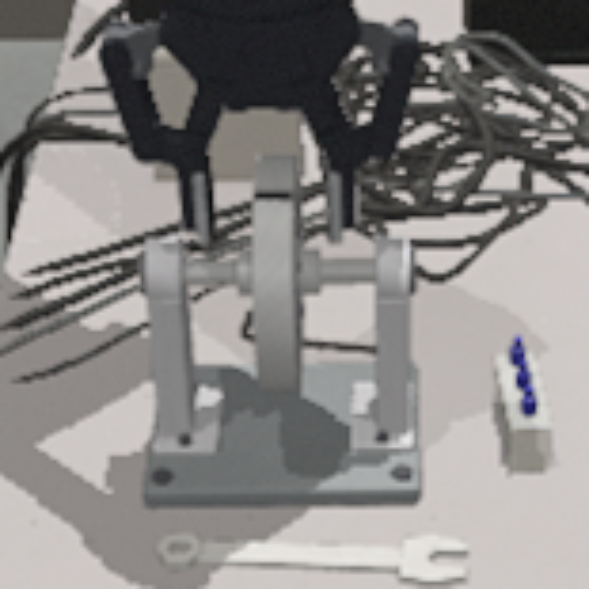

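The side view shows the fingers straddling the rim, at about x=200 and 340 around the wheel at 277. I'll close gently.

servo_tool(
  commands=[0,0,0,0,-0.4,0.05,0.4,0,0,0,0,0,0,0.1,0,0,0,0,0,0,0,0,0,0,0,0,0,0,0,0,0,0,0,0,0],
  grip_force=30,
)

```text
t: 4.8
tool_pos: [0.3922, -0.2992, 0.1191]
tool_rot: [-1.187, 1.22, -1.225]
contact_force: [3.3, -1.6, -3.7]
opening: 0.0181
```

Run:
```python
from h import *
togo([.39,-.301,.123]);print(monitor.get_obs()['wrist_torque'])
```

```text
t 4.8 q [-0.809 -0.174  2.023  0.012  1.29  -0.791] pos [ 0.3922 -0.2992  0.1191] F [ 3.32 -1.55 -3.67] op 0.0181
[[-0.021  0.01   1.   ]
 [-1.     0.006 -0.021]
 [-0.006 -1.     0.01 ]]
shift cm tool [ 0.18 -0.39 -0.22]
[-0.10511708  0.61224294 -0.05355164]
```

servo_tool(
  commands=[0,0,0.1,0.2,0.01,0,0,0,0,0.1,0.2,0.01,0,0,0,0,0.1,0.2,0.01,0,0,0,0,0.1,0.2,0.01,0,0,0,0,0.1,0.2,0.01,0,0],
)

```text
t: 5.3
tool_pos: [0.3921, -0.3078, 0.1167]
tool_rot: [-0.802, 1.411, -0.839]
contact_force: [2.8, 4.3, -5.9]
opening: 0.0178
```

```bash
cat >> h.py <<'E'
def g():
    o,M=st(); y=M[:,1]; t=np.degrees(np.arctan2(-y[1],-y[2]));print('gripper lean deg(+y)',round(t,1),'radius',np.round(np.hypot(*(np.array(o['tool_pos'])-C)[1:]),4),'ideal tcp r=.02:',np.round(C-.02*y,4),'shift',np.round(M.T@(C-.02*y-o['tool_pos'])*100,2),'Ftool',np.round(M.T@o['contact_force'],2),'Ttool',np.round(M.T@o['wrist_torque'],2))
E
python3 - <<'E'
from h import *
g();snap('scene','s3');line('s3',0)
E
```

```text
t 5.3 q [-0.982  0.111  1.815  0.295  1.644 -1.008] pos [ 0.3921 -0.3078  0.1167] F [ 2.75  4.32 -5.95] op 0.0178
[[-0.012  0.019  1.   ]
 [-0.869  0.494 -0.02 ]
 [-0.494 -0.869  0.011]]
gripper lean deg(+y) -29.6 radius 0.018 ideal tcp r=.02: [ 0.3896 -0.3109  0.1174] shift [ 0.23 -0.22 -0.24] Ftool [-0.85  7.36  2.6 ] Ttool [-0.19  0.49 -0.35]
s3 0 ang med None []
```

servo_tool(
  commands=[0,0,0.1,0.22,-0.03,0,0,0,0,0.1,0.22,-0.03,0,0,0,0,0.1,0.22,-0.03,0,0,0,0,0.1,0.22,-0.01,0,0,0,0,0.1,0.22,-0.01,0,0],
)

```text
t: 5.85
tool_pos: [0.3919, -0.3149, 0.1098]
tool_rot: [-0.4, 1.529, -0.434]
contact_force: [0.1, 8.6, -2.6]
opening: 0.0176
```

Run:
```python
from h import *
g();snap('side','side3');snap('scene','s4');line('s4',0)
```

```text
t 5.85 q [-1.073  0.437  1.626  0.492  2.003 -1.074] pos [ 0.3919 -0.3149  0.1098] F [ 0.08  8.62 -2.56] op 0.0176
[[-0.004  0.021  1.   ]
 [-0.507  0.862 -0.02 ]
 [-0.862 -0.507  0.007]]
gripper lean deg(+y) -59.5 radius 0.017 ideal tcp r=.02: [ 0.3896 -0.3182  0.1101] shift [ 0.14 -0.31 -0.23] Ftool [-2.16  8.73 -0.11] Ttool [ 0.12  0.33 -0.22]
s4 16 ang med -58.6 [-50.0, -53.0, -55.0, -55.0, -55.0, -57.0, -57.0, -58.0, -60.0, -60.0, -62.0, -63.0, -63.0, -63.0, -65.0, -65.0]
```

View pics/side3.png

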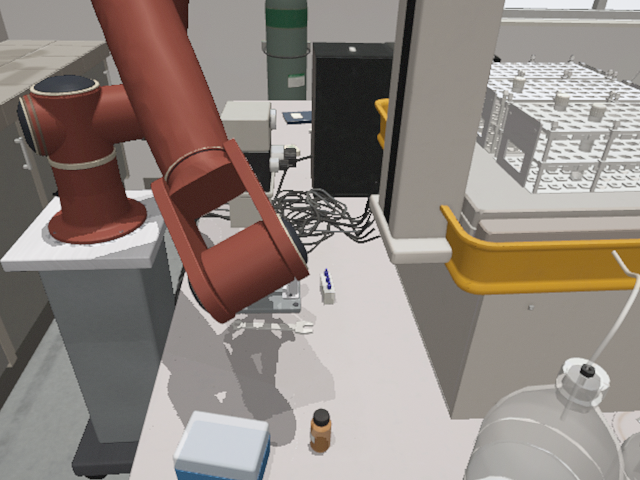

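View pics/s4.png

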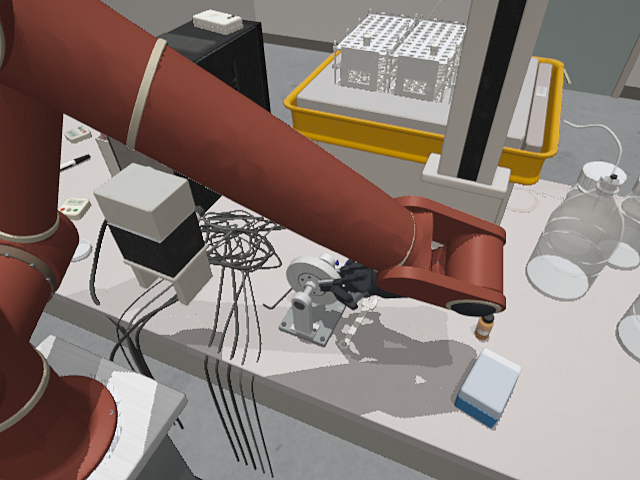

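servo_tool(
  commands=[0,0,0,0,-0.1,0,0.3,0,0,0,0,0,-0.1,0.6,0,0,0,0,0,0,0.6,0,0,0,0,-2,0,0.6,0,0,0,0,-3,0,0.6,0,0,0,0,-3,0,0.6,0,0,0,0,-2,0,0.6],
)

```text
t: 6.65
tool_pos: [0.3896, -0.403, 0.1657]
tool_rot: [-0.412, 1.524, -0.442]
contact_force: [0.3, -0.3, -0.0]
opening: 0.0513
```

Run:
```python
from h import *
g();snap('scene','s5');line('s5',0);snap('wrist','w5');line('w5',0)
a=load('s5');cv2.imwrite('pics/c_s5.png',cv2.resize(a['frame'][240:360,250:390,::-1],None,fx=4,fy=4,interpolation=cv2.INTER_CUBIC))
```

```text
t 6.65 q [-1.131  0.502  1.422  0.47   2.139 -1.061] pos [ 0.3896 -0.403   0.1657] F [ 0.26 -0.28 -0.02] op 0.0513
[[-0.002  0.019  1.   ]
 [-0.519  0.855 -0.017]
 [-0.855 -0.519  0.009]]
gripper lean deg(+y) -58.7 radius 0.1213 ideal tcp r=.02: [ 0.3896 -0.3181  0.1104] shift [ 0.32 10.12 -0.19] Ftool [ 0.16 -0.22  0.27] Ttool [-0.03 -0.02 -0.41]
s5 13 ang med -66.5 [-68.0, -66.0, -67.0, -65.0, -69.0, -67.0, -69.0, -66.0, -68.0, -66.0, -66.0, -66.0, -67.0]
w5 0 ang med None []
```

View pics/c_s5.png

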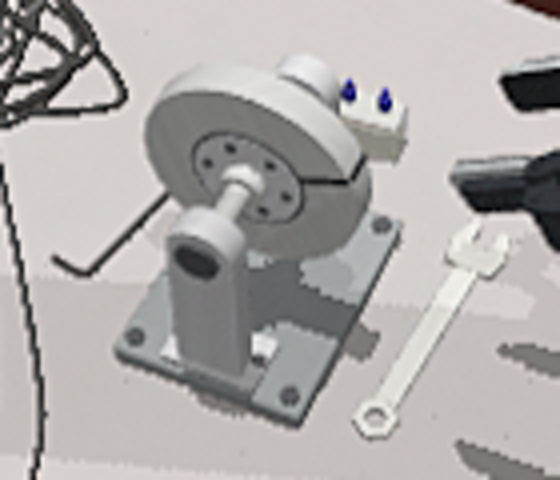

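View pics/w5.png

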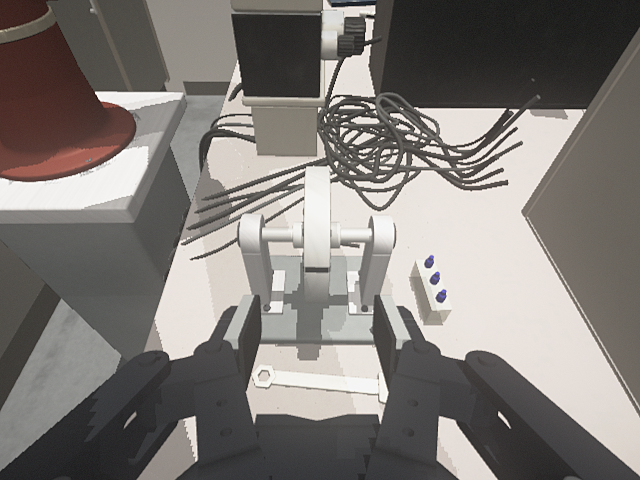

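servo_tool(
  commands=[0,0,-0.1,-1.2,0.05,0,0.6,0,0,-0.1,-1.2,0.05,0,0.6,0,0,-0.1,-1.2,0.05,0,0.6,0,0,-0.1,-1.2,0.05,0,0.6,0,0,-0.1,-1.2,0.05,0,0.6,0,0,-0.1,-1.2,0.05,0,0.6,0,0,-0.1,-1.2,0.05,0,0.6,0,0,-0.1,-1.2,0.05,0,0.6,0,0,-0.1,-1.2,0.05,0,0.6,0,0,-0.1,-1.2,0.05,0,0.6],
)

```text
t: 7.75
tool_pos: [0.3887, -0.2947, 0.218]
tool_rot: [-1.204, 1.205, -1.241]
contact_force: [0.2, 0.4, 0.3]
opening: 0.0511
```

Run:
```python
from h import *
g();snap('scene','s6');line('s6',0)
```

```text
t 7.75 q [-0.8   -0.292  1.951 -0.003  1.462 -0.782] pos [ 0.3887 -0.2947  0.218 ] F [0.23 0.4  0.33] op 0.0511
[[-0.018  0.012  1.   ]
 [-1.    -0.017 -0.017]
 [ 0.017 -1.     0.013]]
gripper lean deg(+y) 1.0 radius 0.1181 ideal tcp r=.02: [ 0.3898 -0.3007  0.12  ] shift [ 0.42  9.81 -0.  ] Ftool [-0.39 -0.34  0.22] Ttool [ 0.03 -0.03  0.03]
s6 14 ang med -66.8 [-66.0, -67.0, -67.0, -65.0, -68.0, -68.0, -66.0, -66.0, -68.0, -69.0, -66.0, -67.0, -67.0, -67.0]
```

servo_tool(
  commands=[0,0,0.01,0.2,2,0,0.6,0,0,0,0.2,2,0,0.6,0,0,0,0.0,2,0,0.6,0,0,0,0.0,2,0,0.6,0,0,0,0.0,1.2,0,0.6],
)

```text
t: 8.3
tool_pos: [0.3901, -0.2897, 0.1232]
tool_rot: [-1.202, 1.192, -1.229]
contact_force: [-0.7, 0.5, -0.0]
opening: 0.0513
```

Run:
```python
from h import *
g()
```

```text
t 8.3 q [-0.795 -0.212  2.048  0.005  1.284 -0.793] pos [ 0.3901 -0.2897  0.1232] F [-0.7   0.52 -0.02] op 0.0513
[[-0.004  0.019  1.   ]
 [-1.    -0.012 -0.003]
 [ 0.012 -1.     0.019]]
gripper lean deg(+y) 0.7 radius 0.0258 ideal tcp r=.02: [ 0.3896 -0.3008  0.12  ] shift [ 1.1   0.33 -0.05] Ftool [-0.52 -0.   -0.7 ] Ttool [-0.01 -0.03  0.05]
```

servo_tool(
  commands=[0,0.02,0.01,1.1,0.1,0,0.5,0,0,0,0,0,0,0.4],
)

```text
t: 8.5
tool_pos: [0.3888, -0.2995, 0.1199]
tool_rot: [-1.185, 1.215, -1.233]
contact_force: [0.2, -0.5, -0.0]
opening: 0.0346
```

Run:
```python
from h import *
g()
```

```text
t 8.5 q [-0.816 -0.187  2.033  0.014  1.286 -0.796] pos [ 0.3888 -0.2995  0.1199] F [ 0.16 -0.53 -0.01] op 0.0346
[[-0.024  0.016  1.   ]
 [-1.     0.002 -0.024]
 [-0.002 -1.     0.016]]
gripper lean deg(+y) -0.1 radius 0.02 ideal tcp r=.02: [ 0.3897 -0.301   0.12  ] shift [ 0.15 -0.    0.09] Ftool [0.53 0.01 0.17] Ttool [-0.01 -0.02  0.04]
```

Close and turn about 70° more.

servo_tool(
  commands=[0,0,0,0.1,0,0.1,0,0,0,0,0,0,0,0,0,0,0,0,0,0,0,0,0,0,0,0,0,0,0,0,0.1,0.2,-0.02,0,0,0,0,0.1,0.2,-0.02,0,0,0,0,0.1,0.2,-0.02,0,0,0,0,0.1,0.22,-0.02,0,0,0,0,0.1,0.22,-0.02,0,0,0,0,0.1,0.22,-0.03,0,0,0,0,0.1,0.22,-0.03,0,0,0,0,0.1,0.22,-0.03,0,0,0,0,0.1,0.22,-0.03,0,0,0,0,0.1,0.22,-0.03,0,0,0,0,0.1,0.22,-0.03,0,0,0,0,0.1,0.22,-0.03,0,0],
  grip_force=40,
)

```text
t: 10.1
tool_pos: [0.3919, -0.3185, 0.1053]
tool_rot: [-0.233, 1.548, -0.27]
contact_force: [0.8, 12.6, -2.4]
opening: 0.0174
```

Run:
```python
from h import *
g();snap('scene','s7');line('s7',0)
a=load('s7');cv2.imwrite('pics/c_s7.png',cv2.resize(a['frame'][240:360,250:390,::-1],None,fx=4,fy=4,interpolation=cv2.INTER_CUBIC))
```

```text
t 10.1 q [-1.094  0.566  1.563  0.573  2.139 -1.077] pos [ 0.3919 -0.3185  0.1053] F [ 0.84 12.65 -2.36] op 0.0174
[[ 0.004  0.024  1.   ]
 [-0.316  0.949 -0.022]
 [-0.949 -0.315  0.011]]
gripper lean deg(+y) -71.6 radius 0.0183 ideal tcp r=.02: [ 0.3895 -0.32    0.1063] shift [-0.05 -0.18 -0.24] Ftool [-1.75 12.76  0.53] Ttool [ 0.32  0.47 -0.19]
s7 21 ang med -72.2 [-65.0, -64.0, -64.0, -66.0, -66.0, -67.0, -68.0, -68.0, -70.0, -70.0, -72.0, -73.0, -72.0, -74.0, -76.0, -75.0, -80.0, -76.0, -80.0, -78.0, -84.0]
```

View pics/c_s7.png

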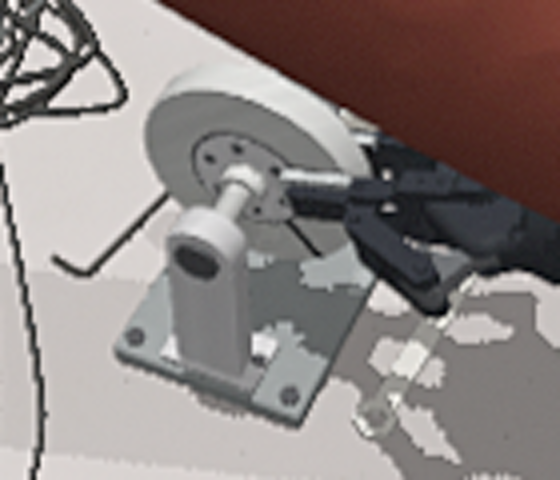

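servo_tool(
  commands=[0,0,0,0,-0.1,0,0.3,0,0,0,0,0,-0.1,0.6,0,0,0,0,0,0,0.6,0,0,0,0,-2,0,0.6,0,0,0,0,-3,0,0.6,0,0,0,0,-3,0,0.6,0,0,0,0,-2,0,0.6],
)

```text
t: 10.85
tool_pos: [0.3888, -0.4179, 0.1394]
tool_rot: [-0.234, 1.546, -0.274]
contact_force: [0.0, -0.1, -0.1]
opening: 0.0515
```

Run:
```python
from h import *
C
snap('scene','s8');line('s8',0)
a=load('s8');cv2.imwrite('pics/c_s8.png',cv2.resize(a['frame'][240:360,250:390,::-1],None,fx=4,fy=4,interpolation=cv2.INTER_CUBIC))
g()
```

```text
s8 15 ang med -69.4 [-71.0, -71.0, -70.0, -68.0, -71.0, -68.0, -66.0, -65.0, -68.0, -69.0, -70.0, -69.0, -70.0, -68.0, -69.0]
t 10.9 q [-1.158  0.672  1.328  0.559  2.27  -1.053] pos [ 0.3887 -0.4204  0.1407] F [-1.2  -0.19  2.48] op 0.0509
[[ 0.007  0.028  1.   ]
 [-0.322  0.946 -0.025]
 [-0.947 -0.321  0.015]]
gripper lean deg(+y) -71.2 radius 0.1261 ideal tcp r=.02: [ 0.3894 -0.3199  0.1064] shift [ 1.000e-02  1.061e+01 -2.300e-01] Ftool [-2.29 -1.02 -1.16] Ttool [-0.06 -0.03 -0.37]
```

servo_tool(
  commands=[0,0,-0.1,-1.2,0.05,0,0.6,0,0,-0.1,-1.2,0.05,0,0.6,0,0,-0.1,-1.2,0.05,0,0.6,0,0,-0.1,-1.2,0.05,0,0.6,0,0,-0.1,-1.2,0.05,0,0.6,0,0,-0.1,-1.2,0.05,0,0.6,0,0,-0.1,-1.2,0.05,0,0.6,0,0,-0.1,-1.2,0.05,0,0.6,0,0,-0.1,-1.2,0.05,0,0.6,0,0,-0.1,-1.2,0.05,0,0.6,0,0,-0.1,-1.2,0.05,0,0.6],
)

```text
t: 12.0
tool_pos: [0.3893, -0.3229, 0.2283]
tool_rot: [-1.118, 1.242, -1.187]
contact_force: [0.3, 0.3, -0.2]
opening: 0.0513
```

Run:
```python
from h import *
snap('scene','s9');line('s9',0)
a=load('s9');cv2.imwrite('pics/c_s9.png',cv2.resize(a['frame'][240:360,250:390,::-1],None,fx=4,fy=4,interpolation=cv2.INTER_CUBIC))
cv2.imwrite('pics/cmp2.png',np.hstack([cv2.imread('pics/c_s8.png')[:,:400],cv2.imread('pics/c_s9.png')[:,:400]]))
g()
```

```text
s9 15 ang med -66.5 [-66.0, -68.0, -65.0, -69.0, -68.0, -68.0, -69.0, -68.0, -66.0, -66.0, -67.0, -66.0, -67.0, -65.0, -66.0]
t 12.05 q [-0.875 -0.223  1.877  0.073  1.524 -0.856] pos [ 0.3898 -0.3196  0.2291] F [ 4.81  1.69 -0.22] op 0.0513
[[-0.023  0.032  0.999]
 [-0.997  0.075 -0.025]
 [-0.076 -0.997  0.031]]
gripper lean deg(+y) -4.3 radius 0.1304 ideal tcp r=.02: [ 0.3894 -0.3025  0.1199] shift [-0.88 11.   -0.42] Ftool [-1.77  0.5   4.76] Ttool [ 0.14 -0.04  0.01]
```

View pics/cmp2.png

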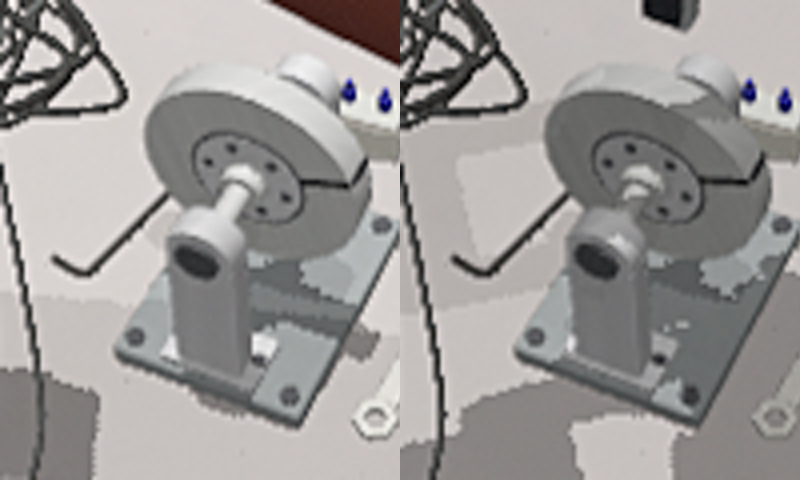

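Two releases both settled at -67°, against -16.5° from the other side. That gives s≈25° and heavy-down at an index angle of about -42°. I'll grip leaning about -20° and turn back 25°.

servo_tool(
  commands=[0,0,0.14,0.9,1,-0.2,0.6,0,0,0.13,1.6,2,-0.2,0.6,0,0,0,0,2,0,0.6],
)

```text
t: 12.35
tool_pos: [0.3898, -0.3305, 0.1827]
tool_rot: [-0.919, 1.325, -0.982]
contact_force: [-0.7, 0.1, -1.6]
opening: 0.0513
```

Run:
```python
from h import *
g()
```

```text
t 12.35 q [-0.975 -0.035  1.812  0.228  1.624 -0.984] pos [ 0.3898 -0.3305  0.1827] F [-0.66  0.08 -1.56] op 0.0513
[[-0.001  0.046  0.999]
 [-0.942  0.334 -0.016]
 [-0.335 -0.941  0.043]]
gripper lean deg(+y) -19.6 radius 0.0879 ideal tcp r=.02: [ 0.3891 -0.3077  0.1188] shift [-0.01  6.78 -0.38] Ftool [ 0.45  1.47 -0.73] Ttool [-0.05 -0.07 -0.17]
```

servo_tool(
  commands=[-0.045,0.01,0,0,2,-0.2,0.6,0,0,0,0,2,0,0.6,0,0,0,0,1.8,0,0.6],
)

```text
t: 12.65
tool_pos: [0.3882, -0.3112, 0.1266]
tool_rot: [-0.95, 1.36, -0.963]
contact_force: [-0.2, -0.7, -0.0]
opening: 0.0512
```

Run:
```python
from h import *
g()
```

```text
t 12.65 q [-0.939  0.005  1.87   0.199  1.544 -0.96 ] pos [ 0.3882 -0.3112  0.1266] F [-0.16 -0.66 -0.01] op 0.0512
[[-0.012  0.001  1.   ]
 [-0.943  0.333 -0.012]
 [-0.333 -0.943 -0.003]]
gripper lean deg(+y) -19.5 radius 0.0285 ideal tcp r=.02: [ 0.39   -0.3077  0.1189] shift [-0.08  0.85  0.18] Ftool [ 0.63 -0.21 -0.16] Ttool [-0.01 -0.05 -0.14]
```

servo_tool(
  commands=[0,0,0,0,0.5,0.1,0.4,0,0,0,0,0,0.1,0.2,0,0,0,0,0,0,0,0,0,0,0,0,0,0,0,0,0,0,0,0,0],
  grip_force=40,
)

```text
t: 13.15
tool_pos: [0.3919, -0.3073, 0.1205]
tool_rot: [-0.947, 1.356, -0.967]
contact_force: [1.2, 0.6, -5.9]
opening: 0.0175
```

Run:
```python
from h import *
g();snap('scene','s10');line('s10',0)
a=load('s10');cv2.imwrite('pics/c_s10.png',cv2.resize(a['frame'][240:360,250:390,::-1],None,fx=4,fy=4,interpolation=cv2.INTER_CUBIC))
```

```text
t 13.15 q [-0.931  0.009  1.878  0.205  1.528 -0.956] pos [ 0.3919 -0.3073  0.1205] F [ 1.23  0.61 -5.92] op 0.0175
[[-0.011  0.007  1.   ]
 [-0.943  0.332 -0.013]
 [-0.332 -0.943  0.003]]
gripper lean deg(+y) -19.4 radius 0.0214 ideal tcp r=.02: [ 0.3899 -0.3076  0.1189] shift [ 0.09  0.14 -0.2 ] Ftool [1.38 5.8  1.21] Ttool [-0.1   0.28 -0.41]
s10 19 ang med -66.3 [-65.0, -66.0, -66.0, -68.0, -65.0, -70.0, -64.0, -68.0, -67.0, -66.0, -68.0, -65.0, -67.0, -68.0, -67.0, -66.0, -67.0, -66.0, -65.0]
```

View pics/c_s10.png

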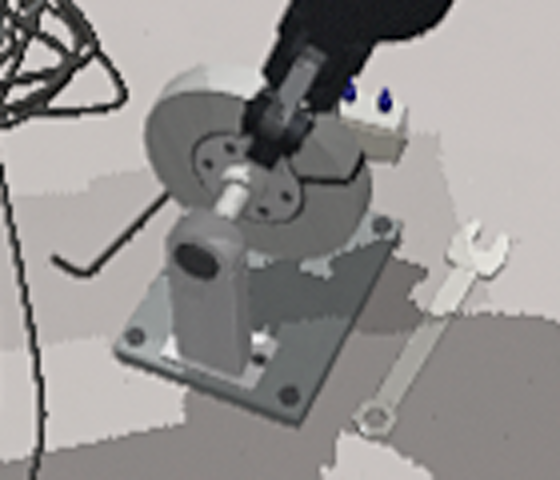

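Gripped, with the line still at -66.5°. Turn back 25° (0.436 rad).

servo_tool(
  commands=[0,0,-0.09,-0.18,0.01,0,0,0,0,-0.09,-0.18,0.01,0,0,0,0,-0.09,-0.18,0.01,0,0,0,0,-0.09,-0.18,0.01,0,0,0,0,-0.08,-0.16,0.01,0,0],
)

```text
t: 13.7
tool_pos: [0.3922, -0.2982, 0.1224]
tool_rot: [-1.277, 1.165, -1.304]
contact_force: [2.7, -1.7, -9.6]
opening: 0.0178
```

Run:
```python
from h import *
g();snap('scene','s11');line('s11',0)
a=load('s11');cv2.imwrite('pics/c_s11.png',cv2.resize(a['frame'][240:360,250:390,::-1],None,fx=4,fy=4,interpolation=cv2.INTER_CUBIC))
```

```text
t 13.7 q [-0.758 -0.224  2.062 -0.081  1.227 -0.716] pos [ 0.3922 -0.2982  0.1224] F [ 2.73 -1.68 -9.62] op 0.0178
[[-0.018  0.004  1.   ]
 [-0.994 -0.108 -0.017]
 [ 0.108 -0.994  0.006]]
gripper lean deg(+y) 6.2 radius 0.0225 ideal tcp r=.02: [ 0.3899 -0.2988  0.1199] shift [ 0.04  0.25 -0.23] Ftool [0.58 9.76 2.71] Ttool [-0.13  0.05 -0.  ]
s11 35 ang med -6.2 [4.0, 3.0, 2.0, -0.0, 27.0, 5.0, 3.0, 1.0, -0.0, -2.0, -4.0, 25.0, -3.0, -4.0, -6.0, -2.0, -2.0, -41.0, -3.0, -41.0, -43.0, -42.0, -40.0, -40.0, -42.0, -39.0, -40.0, -41.0, -41.0, -39.0, -40.0, -42.0, -38.0, -40.0, -41.0]
```

View pics/c_s11.png

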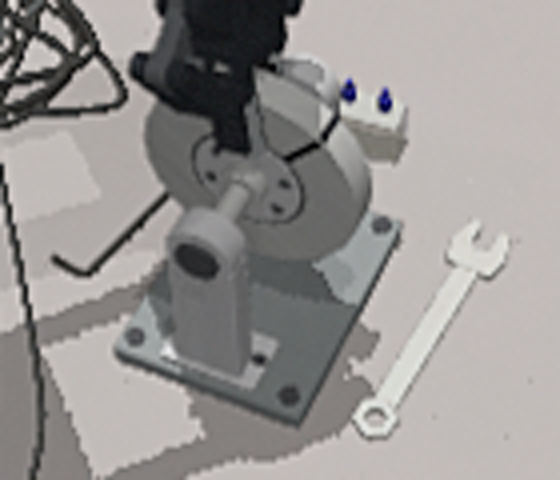

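The line reads about -40.5°, against a target of -41.7°. One last check that it holds still, and that the bystanders are in place, then I'll hand in.

Run:
```python
from h import *
a=snap('side','side4');snap('scene','s12');line('s12',0);o=monitor.get_obs();print(np.abs(o['dq']).max().round(4),np.round(o['opening'],4))
cv2.imwrite('pics/fin.png',np.hstack([load(t)['frame'][200:345,190:345,::-1] for t in('side0','side4')]).repeat(2,0).repeat(2,1))
```

```text
s12 36 ang med -21.1 [3.0, 5.0, 3.0, 1.0, 0.0, 3.0, 1.0, -1.0, -3.0, 25.0, -3.0, -4.0, -3.0, -0.0, -0.0, -41.0, -41.0, -2.0, -41.0, -2.0, -39.0, -42.0, -39.0, -41.0, -3.0, -41.0, -38.0, -39.0, -40.0, -41.0, -38.0, -39.0, -41.0, -38.0, -39.0, -41.0]
0.0306 0.0172
```

View pics/fin.png

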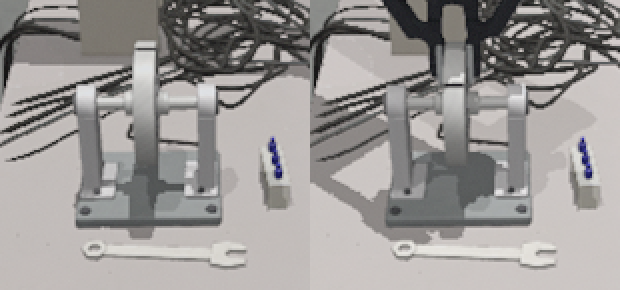

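The side views before and after match: spanner, hex key and block have not moved, and the fingers are on the rim.

```bash
python3 -c "
from station import ticket
print(ticket.finish_job())"
```

```text
the job is handed in; nothing more can be done
None
```

I found the heavy side, turned it to within about 2° of straight down by my measurement, and handed the job in with the flywheel still gripped by its rim. No verdict was reported.

- **Finding it:** I measured the index line as its lean from straight up, towards +y. The wheel was still rolling at the start and stalled on its own at about -16.5°. After I turned it past the bottom to the other side, two releases both settled at about -67°. That puts the stall about 25° either side of heavy side down, so heavy side down is at an index angle of about -42°.
- **Last checks:**
  - The index line read about -40° while held in the grip.
  - The fingers were closed on the 18 mm disc with a 40 N grip.
  - Two pictures 0.1 s apart showed no turning beyond reading scatter.
  - By eye, the spanner, hex key and acrylic block looked unmoved in the pictures.
- **Weaker points:**
  - The automatic line reading was thrown off by dark finger pixels in the last pictures, so I read the cluster near -40° instead.
  - The estimated stall angle sits near the low end of the stated 24° to 47° range.
  - The grip presses about 10 N along the fingers, well under the limits.

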